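# Square up, latch and hold down a sample chamber's cover

## Robot

A 6-joint arm with a two-finger parallel gripper is mounted at the origin on a cart in front of the work surface, level with it; the furniture and walls round the work are solid. World frame = base frame: x ahead of the robot, y to its left, z up, the work surface at z = 0. Lengths are in mm, angles in rad, forces in N, time in s.
With the tool pointing down it reaches from about 350 to 925 mm from the base axis. Payload 6.4 kg.
Tool frame: the origin (TCP) lies on the front face of the gripper's body, between the roots of the fingers; the fingertips stand 73 mm ahead of it and the grasp point (between the pads) lies 54 mm ahead of it (manip.tcp_to_tips is the distance from the TCP to the fingertips, in mm); z points along the fingers, y is the line along which they close (so a half turn about z gives the same grasp; the last joint's range is limited). The gripper opens to 85 mm and grips with 20 to 120 N. Pads are 22 mm wide; open, the fingers measure 114 mm over their backs; the gripper's body (76 mm by 85 mm) begins 54 mm behind the grasp point. The pads swing forward as they close: fully open they stand 13 mm farther back than shut.
Start: joints at [-0.174, 0.245, 1.558, -0, 1.339, -0.174], TCP at [650.011, 0.004, 303.89] pointing down, gripper open.
Joint ranges: [-3.13, 3.13], [-1.02, 2.26], [0.13, 2.54], [-0.95, 4.09], [0.21, 2.88], [-2.74, 2.74]. Speed limits (rad/s): [2.57, 2.57, 3.14, 3.14, 3.14, 3.14].

## Interface

Orientations are given as a rotation vector (axis times angle).
In Python, from workcell import readout, grab_frame, manip gives the robot as it stands.
- The arm moves only by the tool move_arm, never from a script. Its argument "increments" is one flat list of numbers, 5 for each row, row after row: the shift along the tool's x, y, z in cm, then the turn about the tool's z in rad, then the opening, from -1 (shut) to 1 (fully open), so that 0 is half open. In form: [tx, ty, tz, spin, gripper, tx, ty, tz, spin, gripper, ...]. A call has 1 to 5 rows; each row shifts and turns the commanded pose from where the row before left it, along the tool's axes as they then stand; what a row does not reach is not made up. A row lasts 1/10 s, in which the tool goes at most 50 mm and 8.59 degrees, less where a joint would pass 70% of its speed; a pose out of reach is approached as far as the arm can. A call with a gripper value outside its range is refused whole. The fingers move at their own pace and stop on an object; the grip force is fixed at half the most. Time passes only in rows, so rows that do not move let the fingers close. It gives the time, the measured TCP pose, the force, the opening and the grip force at its end, in the units of the state.
- readout.read_state(): the state, without advancing time (a new reading comes with each control period).
- grab_frame(name): name is "scene" or "side" or "wrist"; returns a dict with "pixels" (480x640x3 uint8, blue, green, red), "fx", "fy", "cx", "cy" (pixels), "eye" and "attitude" of the camera in the world; the wrist camera has in their place "T_tool_cam" (4x4, takes a point from camera to tool coordinates, whose origin is the TCP and whose axes are the flange's). Camera axes: x right, y down, z forward; pixel columns grow to the right and rows downward; lengths in mm; the calibration is good to about 2 mm. A picture is of the moment at which its call begins: read the wrist's pose just before it. There is no depth.
- manip.job_done(): hands the job in; it is judged then, once.
The state is a dict: "clock": time; "joint_positions": joint angles; "qvel": joint speeds; "effort": joint torques, N m; "ee_pos": TCP position; "orientation": TCP orientation; "contact_force": force on the tool from outside, world axes, zero at the start; "moment": the same for the moment, N m; "gripper_width": finger opening in mm; "grasp_force": force on a finger pad.
Only numpy, scipy, OpenCV 4.12 (cv2) and the standard library are available. Lean on these libraries where they do the work, as an engineer would, in place of code of your own. Each camera call takes 0.05 s, during which the arm holds its last target. There are 200 camera calls.

## Task

The cover plate lies askew on the sample chamber: push it by its edges until it sits tight and square against both stop rails, then turn the quarter-turn fastener clockwise until its slot lines up with the two index marks and its tongue lies over the cover. Then press the middle of the cover down with the fingertips until it is pressed flat onto the chamber's frame, level with the tops of the rails, and finish while still holding it down like that for the leak test (do not let go). Leave the tape roll and the beaker where they are.

Things in the scene. Friction and masses are not known exactly. Their poses are not given: they have to be found in the camera images.
- chamber: White sample chamber with grey stop rails, 128 x 210 x 70 mm, fixed on the worktop, with some yaw. Origin: on the worktop, below the centre of the place where the cover belongs; x points away from the robot, y to its left, z up. The near (-x) and right (-y) sides are open: the chamber ends at x = -52 and y = -72 mm, so that a registered cover overhangs it by 8 mm there.
- stop_corner (a point): Where the two stop faces meet, at (60, 80, 70) mm of the chamber, level with the rail tops. Far stop rail: its face is the plane x = 60 mm of the chamber, 16 mm wide. Left stop rail: face y = 80 mm, 50 mm wide; it carries the fastener and two dark index marks, in line with chamber y, one either side of the fastener.
- frame_mid (a point): Middle of the chamber's frame, the flat land that the cover is pressed onto: (0, 0, 60) mm of the chamber. A black springy seal sheet (96 x 136 mm, centred here) stands 5 mm above the frame and carries the cover.
- cover: Loose aluminium plate, 120 (x) x 160 (y) x 10 mm, about 0.3 kg, on the seal; slides with a few newtons. Origin: centre of its underside, at (0, 0, 65) mm of the chamber when registered (z 60 mm when pressed onto the frame), axes then as the chamber's. Starts shifted 12 to 28 mm to the near side and 12 to 28 mm to the right, turned up to 0.1 rad, these edges overhanging the chamber.
- cover_corner (a point): Far left corner of the cover, at (60, 80, 5) mm from the cover's origin; at x = 60, y = 80 mm of the chamber when registered.
- fastener (a joint): Angle of the quarter-turn fastener (rad), grows clockwise seen from above, 0 to 2.0. At 0 its wing and slot lie along chamber x and its tongue points to chamber +x; at 1.571 the slot is in line with the index marks (chamber y) and the tongue points to -y, over the cover. Starts at 0.1 to 0.45; friction 0.06 N m, stays where left; no stop at 1.571.
- fastener_grip (a point): On the fastener's upright axis, at (0, 100, 105) mm of the chamber, the height to grip its wing: 42 mm long, 10 mm thick, from z = 87 to 115 mm, with a black slot along its top. Below it the tongue (14 mm wide, 33 mm long from the axis, z = 79 to 85 mm) turns with it, 4 mm above the unpressed cover.
- seal (a joint): How far the seal sheet is pressed down (m): 0 when only carrying the cover, about 0.005 when the cover is pressed onto the frame. Its spring pushes up with 5.4 N plus 0.9 N per mm; less the cover's weight, about 7 N on the middle of the cover brings it fully down. Beyond that the force bears on the rigid frame.
- tape_roll: Bystander: roll of tan tape lying flat, 72 mm across, 18 mm high; origin at the centre of its underside.
- beaker_150: Bystander: clear beaker, 78 mm across, 83 mm high; origin at the centre of its underside.
Not all that is in view belongs to the job. Of the things that look like the chamber, the largest one is meant.

How it is judged (in metres and radians):
On the way, in this order (a step that is already met when the one before it is completed fails the run):
1. the cover sits tight and square against both stop rails (x of cover_corner in the frame of chamber above 0.0572 m and y of cover_corner in the frame of chamber above 0.0772 m and angle between the x axis of cover and the x axis of chamber, either way round below 0.03 rad and z of cover in the frame of chamber between 0.057 and 0.0675 m), for 0.2 s.
2. the fastener's slot is lined up with the index marks, the cover still registered (all of step 1 and value of joint fastener between 1.43 and 1.71 rad), for 0.2 s.
At the end, for the whole second after the job is handed in: Fingers still press the cover with over 3 N; it is level, at rest, its underside within 1.5 mm of the frame (seal down over 3.8 mm), its far left corner within 2.8 mm of both rails, square within 0.03 rad; the fastener's slot is within 0.14 rad of the index marks (all of step 2 and value of joint seal above 0.0038 m and z of cover in the frame of chamber below 0.0615 m and angle between cover's own z axis and vertical below 0.02 rad and contact force between the fingers and cover above 3 N and linear speed of cover below 0.02 m/s); the arm keeps its last pose, push and grip.
It fails at once if a bystander (tape roll, beaker) is moved by more than 2 cm (distance of any of tape_roll, beaker_150 from where it was at the start of the episode above 0.02 m).
It fails at once if the cover is pressed or pushed with more than 60 N (contact force between the arm and cover above 60 N).
It also fails if it takes over 72 s, if anything falls off the work surface, if the arm or the gripper's body presses on something with over 40 N, if the wrist force passes 120 N, or if a joint passes its speed limit or range.

## Working session

There is one attempt and no reset: what is moved stays moved. The work goes in short steps, Python scripts to look and compute and a tool call to move; the robot and the scene stay as the last step left them, time stands still between calls to the robot, and variables do not carry over. Pictures are saved under pics/ and viewed, at most 10 in all, crops included, and the job is handed in when it is done.

Besides the shell and the picture viewer there is one more tool, called after "Call:" by a JSON object that holds its "op" and its "data". move_arm: Moves the arm, as the interface text tells. Its arguments: {"type":"object","properties":{"increments":{"type":"array"}},"required":["increments"]}

```bash
mkdir -p pics; ls; python3 - <<'E'
from workcell import readout, grab_frame, manip
import cv2,json
s=readout.read_state();print(s)
for n in("scene","side","wrist"):
    f=grab_frame(n);cv2.imwrite(f"pics/{n}0.png",f["pixels"]);print(n,{k:(v.tolist() if hasattr(v,'tolist') else v) for k,v in f.items() if k!="pixels"})
E
```

```text
pics
{'clock': 0.0, 'joint_positions': array([-1.74076407e-01,  2.45788476e-01,  1.55900428e+00, -1.15326012e-05,
        1.33868591e+00, -1.74104453e-01]), 'qvel': array([ 0.00180203, -0.00076549,  0.00094382,  0.00161463,  0.00036574,
       -0.00050674]), 'effort': array([ 6.17919522e-04, -4.29512215e+01, -3.26122355e+01, -1.30276699e-04,
        5.42047856e-03, -1.36905024e-05]), 'ee_pos': array([6.49586108e+02, 9.19621129e-02, 3.02801789e+02]), 'orientation': array([-2.22031950e+00, -2.22038769e+00,  1.71391570e-03]), 'contact_force': array([-0.9276112 , -0.6622952 , -0.28419467]), 'moment': array([ 0.05749138, -0.02554957, -0.03253567]), 'grasp_force': 0.0, 'gripper_width': 85.74562287896616}
scene {'fx': 592.2035369604178, 'fy': 592.2035369604178, 'cx': 316.76973580900176, 'cy': 245.41438957387146, 'eye': [200.04358017022423, 819.5466050699227, 1064.247207300707], 'attitude': [-0.6541596778323697, 2.7609631267775097, -0.9443525828571955]}
side {'fx': 449.54260997108224, 'fy': 449.54260997108224, 'cx': 324.2937867258076, 'cy': 236.2563959813944, 'eye': [799.3942926492049, -328.0515993016813, 834.5432722748124], 'attitude': [-2.4415700333927295, -0.6795863912674563, 0.21230980490933066]}
wrist {'fx': 421.61761165447155, 'fy': 421.61761165447155, 'cx': 320.3475656521597, 'cy': 242.41904425986337, 'T_tool_cam': [[0.0011100104780244037, -0.9450997519064617, -0.32678008939206277, 84.02338751383932], [0.9999993729072536, 0.0010005338093562843, 0.0005031075401628752, 0.4014147998316897], [-0.00014853228372899147, -0.32678044292528, 0.9451002698442738, -70.36298543906871], [0.0, 0.0, 0.0, 1.0]]}
```

View pics/scene0.png

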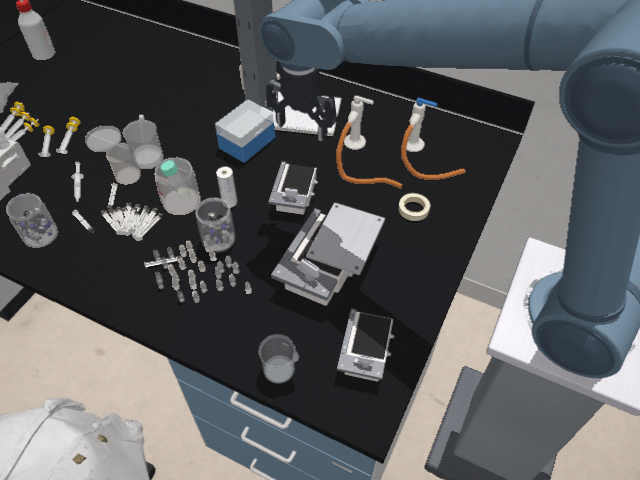

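View pics/wrist0.png

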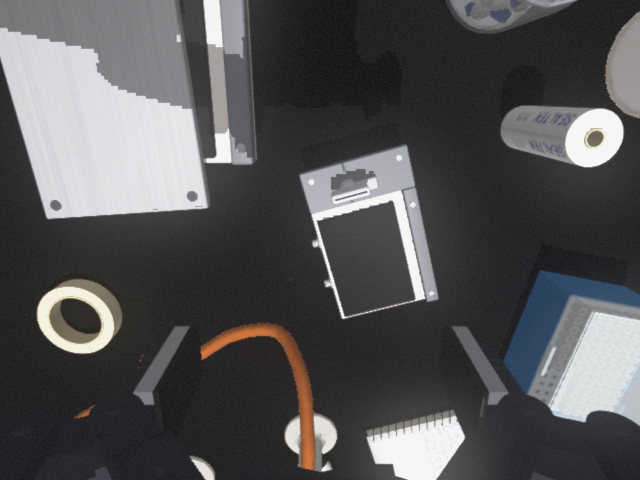

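The scene view shows the big chamber with its cover at about (335,245), fastener at (303,265), tape roll at (414,207), and the empty beaker at (278,358). In the wrist view (image right = world x, up = world y), the cover's right end corners are at about (50,215) and (205,207).

```bash
cat > h.py <<'E'
from workcell import readout, grab_frame, manip
import cv2,numpy as np
from scipy.spatial.transform import Rotation as R
def grab(n,save=None):
    s=readout.read_state(); f=grab_frame(n)
    if n=="wrist":
        T=np.eye(4);T[:3,:3]=R.from_rotvec(s["orientation"]).as_matrix();T[:3,3]=s["ee_pos"]
        M=T@np.array(f["T_tool_cam"]);f["Rm"]=M[:3,:3];f["o"]=M[:3,3]
    else: f["Rm"]=R.from_rotvec(f["attitude"]).as_matrix();f["o"]=np.array(f["eye"])
    if save: cv2.imwrite(save,f["pixels"])
    return f
def ray(f,u,v,z):
    d=f["Rm"]@np.array([(u-f["cx"])/f["fx"],(v-f["cy"])/f["fy"],1.]);return f["o"]+d*(z-f["o"][2])/d[2]
def proj(f,p):
    c=f["Rm"].T@(np.array(p,float)-f["o"]);return c[:2]/c[2]*f["fx"]+[f["cx"],f["cy"]]
E
python3 - <<'E'
from h import *
np.set_printoptions(precision=1,suppress=True)
f=grab("wrist");[print("w",p,ray(f,*p,75)) for p in[(48,218),(208,207),(255,160)]]
f=grab("scene");[print("s",p,ray(f,*p,z)) for p,z in[((339,204),75),((384,235),75),((352,275),75),((303,265),110),((276,255),70),((325,300),0),((414,207),18),((278,358),40)]]
f=grab("side","pics/side0.png")
E
```

```text
w (48, 218) [449.8  -0.4  75. ]
w (208, 207) [568.1   8.1  75. ]
w (255, 160) [604.   42.1  75. ]
s (339, 204) [554.2   8.1  75. ]
s (384, 235) [430.   45.3  75. ]
s (352, 275) [447.7 171.   75. ]
s (303, 265) [536.1 215.5 110. ]
s (276, 255) [612.8 192.6  70. ]
s (325, 300) [490.8 206.3   0. ]
s (414, 207) [ 412.8 -109.1   18. ]
s (278, 358) [502.3 386.7  40. ]
```

View pics/side0.png

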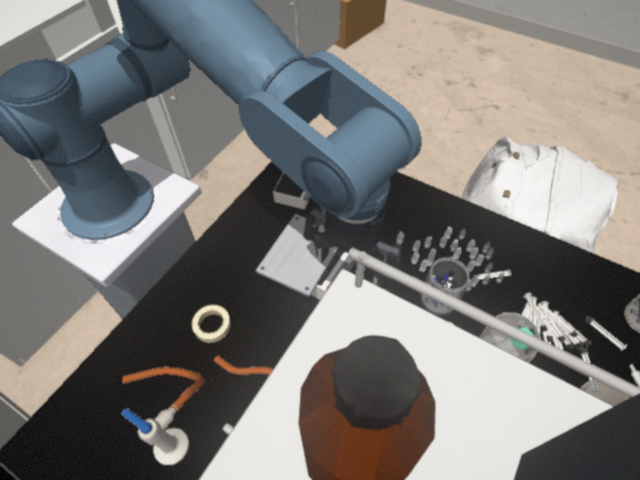

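Call:
{"op": "move_arm", "data": {"increments": [2.8,-2.5,0,0,1,2.8,-2.5,0,0,1,2.8,-2.5,0,0,1,2.8,-2.5,0,0,1,2.8,-2.5,0,0,1]}}

```text
clock: 0.8
ee_pos: [523.9, 140.9, 303.9]
orientation: [2.222, 2.221, 0.0]
contact_force: [0.1, 0.0, -0.1]
gripper_width: 85.4
grasp_force: 0.0
```

Call:
{"op": "move_arm", "data": {"increments": [0,0,0,0,1,0,0,0,0,1,0,0,0,0,1]}}

```text
clock: 1.1
ee_pos: [525.6, 139.4, 304.1]
orientation: [2.222, 2.22, 0.0]
contact_force: [0.1, 0.0, 0.2]
gripper_width: 85.4
grasp_force: 0.0
```

```bash
python3 - <<'E'
from h import *
f=grab("wrist","pics/w1.png");print(readout.read_state()["ee_pos"],f["o"])
E
```

```text
[525.71945575 139.24373443 303.98371525] [526.02595909 223.47775907 374.43463518]
```

View pics/w1.png

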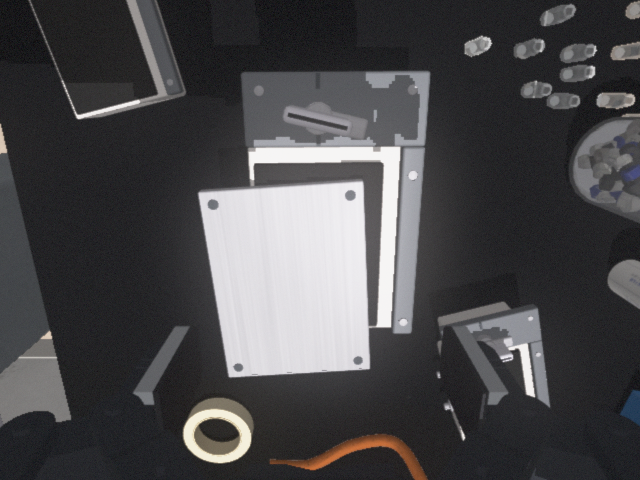

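Wrist view: left rail's top corners at (243,72) and (430,72), its face at row 147; far rail face from (401,147) to (394,328); cover corners at (200,191), (363,181), (370,369), (229,377); wing around (318,121), slot tilted a few degrees clockwise; tape roll at (218,430).

```bash
cat >> h.py <<'E'
def sub(f,pts,w=5):
    g=cv2.cvtColor(f["pixels"],cv2.COLOR_BGR2GRAY)
    return cv2.cornerSubPix(g,np.float32(pts).reshape(-1,1,2),(w,w),(-1,-1),(3,40,.01)).reshape(-1,2)
E
python3 - <<'E'
from h import *
np.set_printoptions(precision=2,suppress=True)
f=grab("wrist")
names=["LRfl","LRfr","stop","FRnear_in","FRnear_out","LRnear"]
P=[(243,72),(430,72),(401,147),(393,330),(410,332),(245,147)]
q=sub(f,P);W=np.array([ray(f,*p,70) for p in q])
for n,a,b in zip(names,q,W):print(n,a,b)
ang=lambda d:np.arctan2(d[1],d[0])
print("yaw: LR outer",ang(W[1]-W[0]),"LR face",ang(W[2]-W[5]),"FR face",ang(W[2]-W[3])-np.pi/2)
C=[(200,191),(363,181),(370,369),(229,377)];q=sub(f,C);V=np.array([ray(f,*p,75) for p in q])
print(q,V,[np.linalg.norm(V[i]-V[(i+1)%4]) for i in range(4)])
print("cover yaw",ang(V[1]-V[0]),ang(V[2]-V[3]),ang(V[0]-V[3])-np.pi/2,ang(V[1]-V[2])-np.pi/2,V.mean(0))
print("wing slot",ray(f,288,113,115),ray(f,350,128,115))
print("tape",ray(f,218,430,9))
E
```

```text
LRfl [240.55  72.26] [472.86 238.67  70.  ]
LRfr [429.29  70.86] [599.29 239.54  70.  ]
stop [400.1  146.41] [582.81 189.92  70.  ]
FRnear_in [391.18 326.58] [584.46  44.91  70.  ]
FRnear_out [410.65 332.5 ] [600.82  39.35  70.  ]
LRnear [247.37 150.41] [474.52 187.14  70.  ]
yaw: LR outer 0.006897350365680607 LR face 0.02565112257004728 FR face 0.011403723943784083
[[197.42 191.98]
 [362.47 180.56]
 [369.29 368.56]
 [228.49 376.65]] [[437.67 158.24  75.  ]
 [556.46 166.52  75.  ]
 [567.35   7.86  75.  ]
 [448.8   -0.16  75.  ]] [np.float64(119.07301191177226), np.float64(159.04028140971593), np.float64(118.82388873065608), np.float64(158.78848888314764)]
cover yaw 0.06961456613707513 0.06749606449236203 0.07014223535777697 0.0685733075395254 [502.57  83.11  75.  ]
wing slot [507.29 214.14 115.  ] [543.96 205.6  115.  ]
tape [ 415.47 -118.15    9.  ]
```

Call:
{"op": "move_arm", "data": {"increments": [-3.4,-0.36,0.8,-0.008,0.6,-3.4,-0.36,0.8,0,0.6,-3.4,-0.36,0.8,0,0.6,-3.4,-0.36,0.8,0,0.6,-3.4,-0.36,0.8,0,0.6]}}

```text
clock: 1.7
ee_pos: [508.1, -32.3, 263.6]
orientation: [2.214, 2.229, 0.0]
contact_force: [0.3, 1.0, -0.1]
gripper_width: 68.4
grasp_force: 0.0
```

Call:
{"op": "move_arm", "data": {"increments": [0,0,0,0,0.6,0,0,3.6,0,0.6,0,0,3.6,0,0.6,0,0,3.6,0,0.6,0,0,3.6,0,0.6]}}

```text
clock: 2.2
ee_pos: [508.6, -30.3, 118.9]
orientation: [2.213, 2.229, 0.001]
contact_force: [1.2, 0.1, -0.6]
gripper_width: 68.5
grasp_force: 0.0
```

Call:
{"op": "move_arm", "data": {"increments": [0,0,0,0,0.6,0,0,0,0,0.6,0,0,0,0,0.6]}}

```text
clock: 2.5
ee_pos: [509.8, -30.5, 122.2]
orientation: [2.21, 2.228, 0.003]
contact_force: [0.5, 1.1, 0.5]
gripper_width: 68.5
grasp_force: 0.0
```

```bash
python3 - <<'E'
from h import *
f=grab("wrist","pics/w2.png");print(readout.read_state()["ee_pos"],manip.tcp_to_tips, readout.read_state()["joint_positions"])
E
```

```text
[509.81726538 -30.54250877 122.39631589] 72.6 [-2.82149907e-01  1.71720184e-01  2.01615815e+00  6.16387447e-05
  9.49096387e-01 -2.90171835e-01]
```

View pics/w2.png

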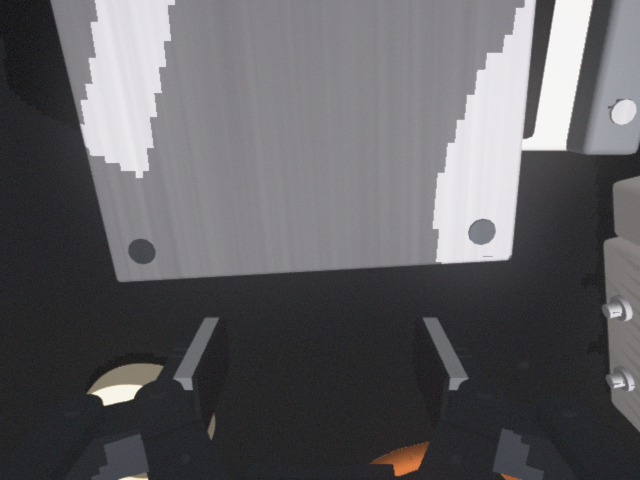

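The fingertips stand in front of the cover's right edge (edge at row ~270, tips at row ~320), both within its width. Pushing in +y.

Call:
{"op": "move_arm", "data": {"increments": [0.8,0,0,0,0.6,0.8,0,0,0,0.6,0.8,0,0,0,0.6,0.8,0,0,0,0.6,0,0,0,0,0.6]}}

```text
clock: 3.05
ee_pos: [507.7, 3.1, 119.9]
orientation: [-2.211, -2.231, -0.001]
contact_force: [-0.2, -0.7, 0.4]
gripper_width: 68.3
grasp_force: 0.0
```

Call:
{"op": "move_arm", "data": {"increments": [0.3,0,0,0,0.6,0.3,0,0,0,0.6,0.2,0,0,0,0.6,0.2,0,0,0,0.6,0,0,0,0,0.6]}}

```text
clock: 3.55
ee_pos: [507.8, 12.1, 119.8]
orientation: [-2.213, -2.23, -0.0]
contact_force: [-0.2, -0.7, -0.2]
gripper_width: 68.3
grasp_force: 0.1
```

Call:
{"op": "move_arm", "data": {"increments": [0.1,0,0,0,0.6,0.1,0,0,0,0.6,0,0,0,0,0.6]}}

```text
clock: 3.85
ee_pos: [507.7, 14.0, 119.9]
orientation: [-2.213, -2.23, -0.0]
contact_force: [-0.7, -0.4, -0.5]
gripper_width: 68.4
grasp_force: 0.6
```

Call:
{"op": "move_arm", "data": {"increments": [0.2,0,0,0,0.6,0.2,0,0,0,0.6,0,0,0,0,0.6]}}

```text
clock: 4.15
ee_pos: [507.7, 18.2, 119.9]
orientation: [-2.212, -2.23, -0.0]
contact_force: [0.6, 0.6, 0.6]
gripper_width: 67.9
grasp_force: 0.3
```

```bash
python3 - <<'E'
from h import *
f=grab("wrist","pics/w3.png");print(readout.read_state()["contact_force"])
E
```

```text
[-0.22694699 -0.45434497  0.8745486 ]
```

View pics/w3.png

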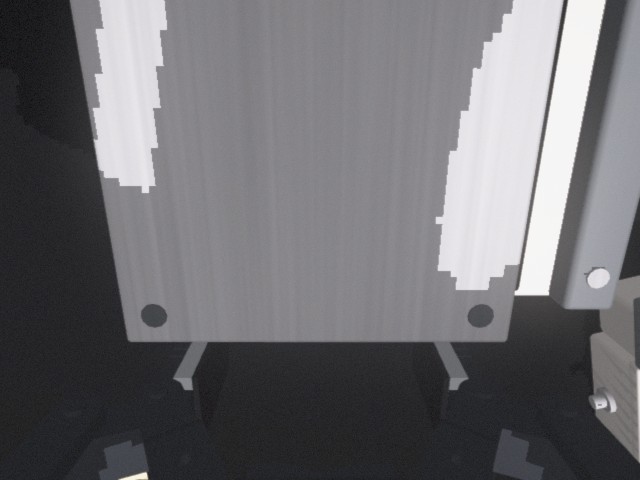

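The cover's edge (row 341) is now square to the fingers and touching both. Continue to the rail.

Call:
{"op": "move_arm", "data": {"increments": [0.1,0,0,0,0.6,0.1,0,0,0,0.6,0,0,0,0,0.6]}}

```text
clock: 4.5
ee_pos: [507.7, 19.1, 119.9]
orientation: [2.211, 2.23, -0.003]
contact_force: [-0.1, -6.3, -0.6]
gripper_width: 68.1
grasp_force: 3.2
```

Call:
{"op": "move_arm", "data": {"increments": [0.1,0,0,0,0.6,0.1,0,0,0,0.6,0,0,0,0,0.6]}}

```text
clock: 4.8
ee_pos: [507.7, 19.4, 120.0]
orientation: [2.209, 2.229, -0.007]
contact_force: [-2.3, -16.0, -0.2]
gripper_width: 68.1
grasp_force: 7.9
```

Call:
{"op": "move_arm", "data": {"increments": [0.1,0,0,0,0.6,0,0,0,0,0.6]}}

```text
clock: 5.0
ee_pos: [507.7, 19.6, 120.0]
orientation: [2.208, 2.228, -0.009]
contact_force: [-3.3, -20.6, 0.5]
gripper_width: 68.0
grasp_force: 10.2
```

Call:
{"op": "move_arm", "data": {"increments": [-1.2,0,0,0,0.6,-1.3,0,0,0,0.6,0,0,-3.5,0,0.6,0,0,-3.5,0,0.6,2.9,-2.6,0,0,0.6]}}

```text
clock: 5.5
ee_pos: [486.7, 24.3, 196.1]
orientation: [2.209, 2.218, 0.012]
contact_force: [0.3, -0.2, 0.8]
gripper_width: 68.0
grasp_force: 0.0
```

Call:
{"op": "move_arm", "data": {"increments": [2.9,-2.6,0,0,0.6,2.9,-2.6,0,0,0.6,2.9,-2.6,0,0,0.6,0,0,0,-0.1428,0.6,0,0,0,-0.1428,0.6]}}

```text
clock: 6.0
ee_pos: [402.1, 113.8, 189.9]
orientation: [-1.863, -2.53, -0.001]
contact_force: [-0.6, -0.2, 1.0]
gripper_width: 68.6
grasp_force: 0.0
```

Call:
{"op": "move_arm", "data": {"increments": [0,0,0,-0.1428,0.6,0,0,0,-0.1428,0.6,0,0,0,-0.1428,0.6,0,0,0,-0.1428,0.6,0,0,0,-0.1428,0.6]}}

```text
clock: 6.5
ee_pos: [402.9, 113.0, 189.9]
orientation: [-0.864, -3.02, -0.001]
contact_force: [-0.3, -0.5, -0.7]
gripper_width: 68.4
grasp_force: 0.0
```

Call:
{"op": "move_arm", "data": {"increments": [0,0,0,-0.1428,0.6,0,0,0,-0.1428,0.6,0,0,0,-0.1428,0.6,0,0,0,-0.1428,0.6,0,0,0,0,0.6]}}

```text
clock: 7.0
ee_pos: [403.0, 113.0, 189.9]
orientation: [0.012, -3.142, -0.001]
contact_force: [0.4, 0.1, 0.1]
gripper_width: 68.3
grasp_force: 0.0
```

```bash
python3 - <<'E'
from h import *
f=grab("wrist","pics/w4.png");s=readout.read_state();print(s["ee_pos"],s["joint_positions"],R.from_rotvec(s["orientation"]).as_matrix().round(3))
E
```

```text
[402.95082869 112.99705934 189.90985217] [ 7.86260068e-04 -1.80027444e-01  2.21743686e+00  4.94487505e-04
  1.10421142e+00 -1.57532085e+00] [[-1.    -0.005 -0.   ]
 [-0.005  1.     0.   ]
 [ 0.     0.    -1.   ]]
```

View pics/w4.png

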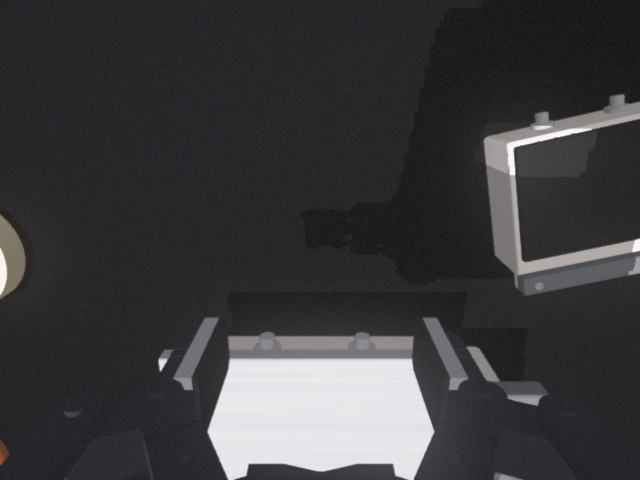

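The near edge of the cover is at about row 358 between the fingers (cols 215–430); two small knobs show at (267,340) and (362,340). Working out where they are.

```bash
python3 - <<'E'
from h import *
np.set_printoptions(precision=1,suppress=True)
f=grab("wrist")
for p,z in[((320,358),75),((320,336),65),((320,336),75),((320,358),60),((320,358),65),((267,340),60),((362,340),60),((267,340),40),((320,292),0)]:print(p,z,ray(f,*p,z))
for p in[(443,110,75),(471,110,0),(471,110,60),(471,110,30)]:print(p,proj(f,p))
# bolts in lookalike
g=f["pixels"][325:365,225:440].mean(2).astype(int)
print(g[::2,95],g[::2,42]) 
cv2.imwrite("pics/crop4.png",cv2.resize(f["pixels"][280:400,150:500],None,fx=2.2,fy=2.2,interpolation=cv2.INTER_CUBIC))
E
```

```text
(320, 358) 75 [445.9 112.9  75. ]
(320, 336) 65 [439.1 112.9  65. ]
(320, 336) 75 [433.  112.9  75. ]
(320, 358) 60 [456.2 113.   60. ]
(320, 358) 65 [452.8 113.   65. ]
(267, 340) 60 [444.9  84.   60. ]
(362, 340) 60 [444.6 135.9  60. ]
(267, 340) 40 [457.4  81.1  40. ]
(320, 292) 0 [444.8 112.9   0. ]
(443, 110, 75) [314.3 353.1]
(471, 110, 0) [315.7 325.9]
(471, 110, 60) [314.6 380.3]
(471, 110, 30) [315.2 350.2]
[ 45  48  51  51  51  68 136 140 141 142 140 141 133 116 121 120 126 198
 228 232] [ 48  44  48  67 114 115 117 125 140 142 139 140 129 114 116 116 125 191
 226 231]
```

View pics/crop4.png

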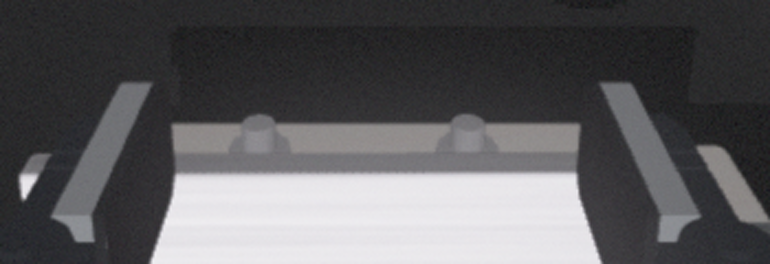

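Clear now: the cover's side face is rows 348–358, and the knobs are low on the chamber wall, between where the fingers will pass. Descend and push in +x (tool −x).

Call:
{"op": "move_arm", "data": {"increments": [0,0,3.5,0,0.6,0,0,3.4,0,0.6,0,0,0,0,0.6,-1.0,0,0,0,0.6,-1.0,0,0,0,0.6]}}

```text
clock: 7.6
ee_pos: [425.1, 113.2, 122.8]
orientation: [-0.012, 3.138, 0.0]
contact_force: [0.6, 0.1, -0.1]
gripper_width: 68.2
grasp_force: 0.0
```

Call:
{"op": "move_arm", "data": {"increments": [-0.6,0,0,0,0.6,-0.6,0,0,0,0.6,-0.5,0,0,0,0.6,-0.4,0,0,0,0.6,0,0,0,0,0.6]}}

```text
clock: 8.1
ee_pos: [444.5, 113.4, 121.0]
orientation: [-0.012, 3.141, 0.0]
contact_force: [0.8, 0.0, 0.6]
gripper_width: 67.9
grasp_force: 0.0
```

Call:
{"op": "move_arm", "data": {"increments": [-0.2,0,0,0,0.6,-0.2,0,0,0,0.6,0,0,0,0,0.6]}}

```text
clock: 8.4
ee_pos: [448.0, 113.4, 120.8]
orientation: [0.013, -3.141, -0.0]
contact_force: [-1.7, -1.0, 2.0]
gripper_width: 68.2
grasp_force: 1.1
```

Call:
{"op": "move_arm", "data": {"increments": [-0.1,0,0,0,0.6,-0.1,0,0,0,0.6,0,0,0,0,0.6]}}

```text
clock: 8.7
ee_pos: [450.1, 113.4, 120.9]
orientation: [-0.013, 3.141, 0.0]
contact_force: [-2.4, -0.2, 1.2]
gripper_width: 68.5
grasp_force: 1.2
```

Call:
{"op": "move_arm", "data": {"increments": [-0.1,0,0,0,0.6,-0.1,0,0,0,0.6,0,0,0,0,0.6]}}

```text
clock: 9.0
ee_pos: [452.1, 113.4, 121.0]
orientation: [-0.013, 3.141, 0.0]
contact_force: [-2.3, 0.2, 1.3]
gripper_width: 67.9
grasp_force: 1.1
```

Call:
{"op": "move_arm", "data": {"increments": [-0.1,0,0,0,0.6,0,0,0,0,0.6,0,0,0,0,0.6]}}

```text
clock: 9.3
ee_pos: [453.1, 113.5, 120.9]
orientation: [-0.013, 3.141, 0.0]
contact_force: [-1.9, -0.8, 0.7]
gripper_width: 68.4
grasp_force: 1.0
```

Call:
{"op": "move_arm", "data": {"increments": [-0.1,0,0,0,0.6,0,0,0,0,0.6]}}

```text
clock: 9.5
ee_pos: [453.6, 113.5, 120.7]
orientation: [0.012, -3.14, -0.0]
contact_force: [-4.9, -0.2, 1.7]
gripper_width: 68.4
grasp_force: 2.3
```

Call:
{"op": "move_arm", "data": {"increments": [-0.1,0,0,0,0.6,0,0,0,0,0.6]}}

```text
clock: 9.7
ee_pos: [453.7, 113.6, 120.3]
orientation: [0.012, -3.138, -0.0]
contact_force: [-7.2, 1.2, 2.9]
gripper_width: 68.5
grasp_force: 3.5
```

Call:
{"op": "move_arm", "data": {"increments": [-0.1,0,0,0,0.6,0,0,0,0,0.6]}}

```text
clock: 9.9
ee_pos: [453.9, 113.6, 119.8]
orientation: [0.012, -3.135, -0.0]
contact_force: [-8.6, -0.6, 3.3]
gripper_width: 68.2
grasp_force: 4.7
```

Call:
{"op": "move_arm", "data": {"increments": [-0.1,0,0,0,0.6,-0.1,0,0,0,0.6,0,0,0,0,0.6,0,0,0,0,0.6]}}

```text
clock: 10.3
ee_pos: [454.2, 113.6, 118.9]
orientation: [0.012, -3.13, 0.0]
contact_force: [-14.6, -0.4, 4.3]
gripper_width: 68.3
grasp_force: 7.0
```

Call:
{"op": "move_arm", "data": {"increments": [1.3,0,0,0,0.6,1.2,0,0,0,0.6,0,0,-4,0,0.6,0,0,-4,0,0.6,0,0,-4,0,0.6]}}

```text
clock: 10.8
ee_pos: [432.8, 113.3, 242.5]
orientation: [-0.013, 3.14, 0.0]
contact_force: [1.7, 0.2, 0.8]
gripper_width: 68.4
grasp_force: 0.0
```

Call:
{"op": "move_arm", "data": {"increments": [-2.2,1.2,-2,0,0.9,-2.2,1.2,-2,0,0.9,-2.2,1.2,-2,0,0.9,0,0,0,0,0.9,0,0,0,0,0.9]}}

```text
clock: 11.3
ee_pos: [498.7, 149.8, 301.0]
orientation: [-0.013, 3.141, -0.0]
contact_force: [0.5, 0.0, -0.9]
gripper_width: 81.2
grasp_force: 0.0
```

```bash
python3 - <<'E'
from h import *
f=grab("wrist","pics/w5.png");s=readout.read_state();print(s["ee_pos"])
for p in[(582.8,189.9,70),(523,209,115),(463,29,75)]:print(proj(f,p))
E
```

```text
[497.93577855 149.65362767 300.02059779]
[369.34346124 317.47655321]
[410.12959899 271.11912912]
[148.67990093 167.44387072]
```

View pics/w5.png

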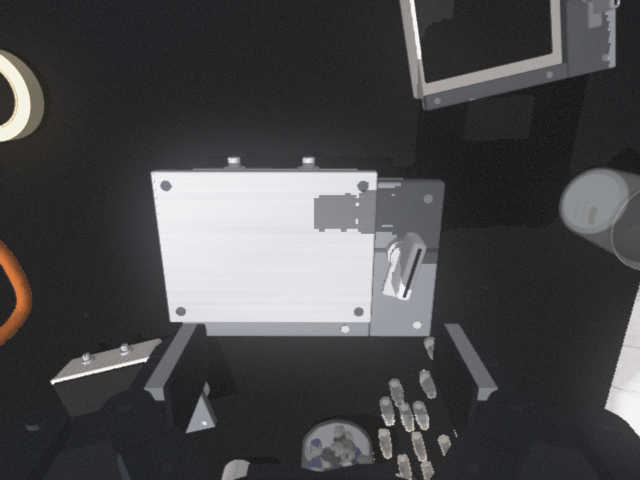

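Cover sits flush on both rails: its far edge at row 322 along the far rail and left edge at col 375 along the left rail. The slot runs from (419,250) to (405,297).

```bash
python3 - <<'E'
from h import *
np.set_printoptions(precision=2,suppress=True)
f=grab("wrist")
g=f["pixels"].max(2)[240:305,395:428]
m=(g<45).astype(np.uint8);n,l,st,c=cv2.connectedComponentsWithStats(m);i=1+np.argmax(st[1:,4]);print(st[i],c[i]+[395,240])
pts=np.argwhere(l==i)[:,::-1]+[395,240]
W=np.array([ray(f,*p,115)[:2] for p in pts]);r=cv2.minAreaRect(np.float32(W));print(r)
d=cv2.fitLine(np.float32(W),2,0,.01,.01).ravel();print(d,np.arctan2(-d[1],d[0]),"chamber angle",np.arctan2(-d[1],d[0])%np.pi+0.008)
for p in[(377,322),(173,322),(376,172),(153,173)]:print(ray(f,*p,75))
E
```

```text
Traceback (most recent call last):
ValueError: attempt to get argmax of an empty sequence
```

```bash
python3 - <<'E'
from h import *
np.set_printoptions(precision=2,suppress=True)
f=grab("wrist")
g=f["pixels"].max(2)[240:305,395:428];print(g.min(),np.percentile(g,[2,5,10,20]))
m=(g<np.percentile(g,4)+12).astype(np.uint8);n,l,st,c=cv2.connectedComponentsWithStats(m);i=1+np.argmax(st[1:,4]);print(st[i],c[i]+[395,240])
pts=np.argwhere(l==i)[:,::-1]+[395,240]
W=np.array([ray(f,*p,115)[:2] for p in pts]);print(cv2.minAreaRect(np.float32(W)))
d=cv2.fitLine(np.float32(W),2,0,.01,.01).ravel();a=np.arctan2(-d[1],d[0])%np.pi;print(d,"chamber angle",a+0.008)
for p in[(377,322),(173,322),(376,172),(153,173)]:print(ray(f,*p,75))
E
```

```text
51 [ 64.  80. 102. 124.]
[ 10  12  17  48 122] [413.13 273.33]
((524.22607421875, 210.0491485595703), (1.7008917331695557, 34.56187057495117), 77.19818878173828)
[  0.98  -0.22 522.52 210.38] chamber angle 0.23087949
[581.45 194.86  75.  ]
[582.95  33.39  75.  ]
[462.8 187.9  75. ]
[464.92  31.71  75.  ]
```

Call:
{"op": "move_arm", "data": {"increments": [-1.27,3.0,0,0,0.3,-1.27,3.0,0,0,0.3,0,0,0,0.115,0.3,0,0,0,0.115,0.3,0,0,3.5,0,0.3]}}

```text
clock: 11.95
ee_pos: [525.5, 210.4, 269.8]
orientation: [0.35, 3.113, 0.004]
contact_force: [0.4, 0.5, -0.8]
gripper_width: 55.6
grasp_force: 0.0
```

Call:
{"op": "move_arm", "data": {"increments": [0,0,3.5,0,0.3,0,0,3.5,0,0.3,0,0,2.0,0,0.3,0,0,0,0,0.3,0,0,0,0,0.3]}}

```text
clock: 12.45
ee_pos: [523.2, 209.8, 175.9]
orientation: [-0.348, -3.122, 0.0]
contact_force: [0.9, 0.4, 0.6]
gripper_width: 55.8
grasp_force: 0.0
```

```bash
python3 - <<'E'
from h import *
f=grab("wrist","pics/w6.png");s=readout.read_state();print(s["ee_pos"],s["contact_force"],s["joint_positions"][5])
E
```

```text
[524.00919162 209.94144171 177.0356492 ] [ 0.57988729 -0.51217547  1.38673615] -1.1682975373510436
```

View pics/w6.png

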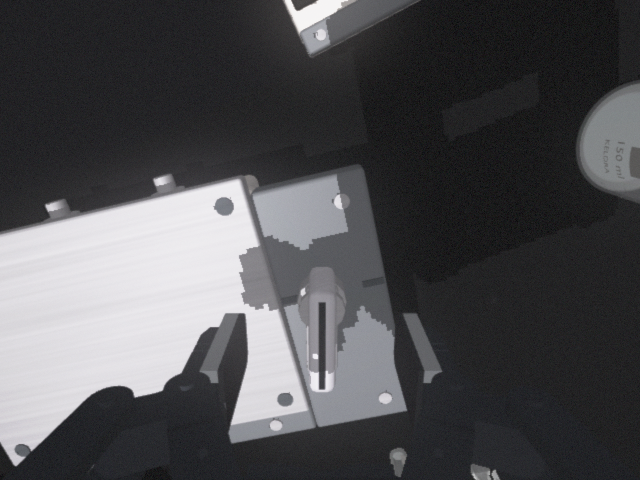

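Wing is upright at column 321, centred between the fingers and aligned. Descend and close.

Call:
{"op": "move_arm", "data": {"increments": [0,0,1.5,0,0.3,0,0,0,0,0,0,0,0,0,-0.4,0,0,0,0,-1,0,0,0,0,-1]}}

```text
clock: 13.0
ee_pos: [523.8, 210.1, 161.4]
orientation: [0.348, 3.122, 0.0]
contact_force: [-0.5, -0.9, 2.7]
gripper_width: 8.9
grasp_force: 59.4
```

Call:
{"op": "move_arm", "data": {"increments": [0,0,0,0,-1,0,0,0,0,-1,0,0,0,0,-1]}}

```text
clock: 13.3
ee_pos: [523.8, 210.1, 161.4]
orientation: [0.348, 3.122, 0.0]
contact_force: [-1.9, -0.2, 5.1]
gripper_width: 8.9
grasp_force: 59.6
```

Call:
{"op": "move_arm", "data": {"increments": [0,0,0,0.13,-1,0,0,0,0.13,-1,0,0,0,0.13,-1,0,0,0,0.13,-1,0,0,0,0.13,-1]}}

```text
clock: 13.8
ee_pos: [523.9, 210.1, 161.4]
orientation: [1.333, 2.844, 0.001]
contact_force: [-1.0, -0.7, 4.8]
gripper_width: 9.4
grasp_force: 59.7
```

Call:
{"op": "move_arm", "data": {"increments": [0,0,0,0.13,-1,0,0,0,0.13,-1,0,0,0,0.13,-1,0,0,0,0.13,-1,0,0,0,0.13,-1]}}

```text
clock: 14.3
ee_pos: [523.9, 210.2, 161.4]
orientation: [2.172, 2.269, 0.001]
contact_force: [-0.5, 0.0, 4.5]
gripper_width: 8.7
grasp_force: 59.7
```

Call:
{"op": "move_arm", "data": {"increments": [0,0,0,0.04,-1,0,0,0,0,-1,0,0,0,0,-1]}}

```text
clock: 14.6
ee_pos: [523.9, 210.1, 161.4]
orientation: [2.21, 2.232, 0.001]
contact_force: [-1.4, 1.3, 6.3]
gripper_width: 8.8
grasp_force: 59.8
```

```bash
python3 - <<'E'
from h import *
s=readout.read_state();M=R.from_rotvec(s["orientation"]).as_matrix();print(M.round(3),s["moment"],s["contact_force"])
E
```

```text
[[-0.01   1.     0.001]
 [ 1.     0.01   0.   ]
 [ 0.     0.001 -1.   ]] [-0.02797948  0.18506059 -0.04703486] [-1.38361427  1.25357593  6.27687902]
```

Call:
{"op": "move_arm", "data": {"increments": [0,0,0,0,0.2,0,0,0,0,0.2,0,0,0,0,0.2,0,0,0,0,0.2,0,0,-1,0,0.2]}}

```text
clock: 15.1
ee_pos: [522.5, 209.8, 169.6]
orientation: [-2.21, -2.23, 0.005]
contact_force: [-0.1, -0.1, -0.3]
gripper_width: 51.4
grasp_force: 0.0
```

Call:
{"op": "move_arm", "data": {"increments": [0,0,-4,0,-1,0,0,-4.5,0,-1,0,0,-4.5,0,-1,-3.5,0,0,0,-1,-3.5,0,0,0,-1]}}

```text
clock: 15.6
ee_pos: [524.9, 139.8, 304.2]
orientation: [2.206, 2.231, 0.006]
contact_force: [0.2, 0.5, -1.1]
gripper_width: -0.2
grasp_force: 0.0
```

Call:
{"op": "move_arm", "data": {"increments": [0,0,0,0,-1,0,0,0,0,-1,0,0,0,0,-1]}}

```text
clock: 15.9
ee_pos: [524.1, 140.6, 301.1]
orientation: [-2.211, -2.232, -0.001]
contact_force: [0.3, 0.3, 0.9]
gripper_width: -0.2
grasp_force: 0.0
```

```bash
python3 - <<'E'
from h import *
np.set_printoptions(precision=2,suppress=True)
f=grab("wrist","pics/w7.png");print(readout.read_state()["ee_pos"])
cw=proj(f,(523.5,210,115));print(cw)
u,v=cw.round().astype(int);g=f["pixels"].max(2)[v-32:v+32,u-16:u+16]
print(g[::4,4:-4:2])
for pc in(3,6):
    m=(g<np.percentile(g,pc)+10).astype(np.uint8);n,l,st,c=cv2.connectedComponentsWithStats(m);i=1+np.argmax(st[1:,4])
    pts=np.argwhere(l==i)[:,::-1]+[u-16,v-32]
    W=np.array([ray(f,*p,115)[:2] for p in pts]);d=cv2.fitLine(np.float32(W),2,0,.01,.01).ravel();print(st[i],W.mean(0),d)
# cover outline (bright aluminium)
for n,p in dict(fl=(583,190,72),nl=(463,189,72),fr=(584,29.5,75),nr=(464,28.5,75)).items():
    q=proj(f,p);s=sub(f,[q],7)[0];print(n,q,s,ray(f,*s,75))
E
```

```text
[524.11 140.77 300.95]
[319.57 123.11]
[[ 97  92 100 143 157 153 107 104 156 156 142 104]
 [ 98  98 102 146 154 150  57  55 153 154 142 102]
 [ 94  93 101 145 155 148  57  53 153 157 144 102]
 [ 97  96 105 143 154 149  60  57 158 155 145 100]
 [ 99  97 112 143 154 146  60  54 156 155 143 115]
 [124 132 133 144 156 148  59  59 155 155 145 129]
 [132 131 133 147 155 149  60  60 155 155 147 129]
 [132 136 133 142 153 148  61  60 156 156 142 129]
 [134 136 131 145 155 150  60  64 156 155 144 130]
 [125 134 130 147 153 149  65  68 156 153 146 130]
 [102 118 129 143 154 149  68  69 158 155 145 130]
 [100 106 128 144 151 147  69  72 156 155 143 128]
 [102 102 127 146 153 151  69  71 155 154 146 130]
 [102 106 127 149 154 150  73  74 157 154 144 129]
 [100 104 129 149 153 152  73  74 158 159 146 133]
 [133 128 130 146 158 151  77  78 158 158 145 129]]
[ 16   1   3  50 126] [524.26 215.65] [  0.01  -1.   524.26 215.65]
[ 16   1   3  62 179] [524.33 210.87] [  0.01  -1.   524.33 210.87]
fl [404.53 150.1 ] [406.1  150.36] [583.51 190.18  75.  ]
nl [232.76 149.73] [234.66 150.52] [464.89 188.83  75.  ]
fr [391.57 350.43] [392.93 349.31] [585.04  30.57  75.  ]
nr [244.54 350.19] [247.22 348.7 ] [466.25  29.93  75.  ]
```

Slot is parallel to chamber y, cover corners match the stops. Now press with closed fingers at the cover's middle.

Call:
{"op": "move_arm", "data": {"increments": [-3.1,0,0,0,-1,0,0,4,0,-1,0,0,4,0,-1,0,0,4,0,-1,0,0,1.5,0,-1]}}

```text
clock: 16.45
ee_pos: [521.9, 109.8, 161.6]
orientation: [-2.206, -2.229, 0.008]
contact_force: [-1.1, -0.1, 0.2]
gripper_width: -0.1
grasp_force: 0.0
```

Call:
{"op": "move_arm", "data": {"increments": [0,0,0,0,-1,0,0,0.4,0,-1,0,0,0.3,0,-1,0,0,0,0,-1,0,0,0,0,-1]}}

```text
clock: 16.95
ee_pos: [525.1, 109.1, 160.0]
orientation: [2.211, 2.23, 0.002]
contact_force: [1.2, -0.1, -0.2]
gripper_width: -0.0
grasp_force: 0.0
```

Call:
{"op": "move_arm", "data": {"increments": [0,0,0.4,0,-1,0,0,0.4,0,-1,0,0,0,0,-1,0,0,0,0,-1]}}

```text
clock: 17.35
ee_pos: [524.3, 109.0, 150.6]
orientation: [-2.211, -2.231, 0.001]
contact_force: [0.2, 0.3, 1.0]
gripper_width: -0.1
grasp_force: 0.0
```

Call:
{"op": "move_arm", "data": {"increments": [0,0,0.2,0,-1,0,0,0.2,0,-1,0,0,0,0,-1,0,0,0,0,-1]}}

```text
clock: 17.75
ee_pos: [524.6, 109.0, 147.1]
orientation: [2.211, 2.231, 0.0]
contact_force: [-0.2, -0.1, 1.7]
gripper_width: -0.3
grasp_force: 0.8
```

Call:
{"op": "move_arm", "data": {"increments": [0,0,0.1,0,-1,0,0,0.1,0,-1,0,0,0,0,-1,0,0,0,0,-1]}}

```text
clock: 18.15
ee_pos: [524.6, 109.0, 145.1]
orientation: [2.211, 2.231, 0.0]
contact_force: [-0.1, 0.2, 3.4]
gripper_width: -0.1
grasp_force: 1.7
```

Call:
{"op": "move_arm", "data": {"increments": [0,0,0.1,0,-1,0,0,0.1,0,-1,0,0,0,0,-1,0,0,0,0,-1]}}

```text
clock: 18.55
ee_pos: [524.6, 109.0, 143.1]
orientation: [2.211, 2.231, 0.0]
contact_force: [-0.8, -0.2, 4.4]
gripper_width: -0.0
grasp_force: 2.6
```

Call:
{"op": "move_arm", "data": {"increments": [0,0,0.1,0,-1,0,0,0,0,-1,0,0,0,0,-1]}}

```text
clock: 18.85
ee_pos: [524.7, 109.0, 142.6]
orientation: [2.211, 2.231, -0.0]
contact_force: [-2.6, -0.8, 9.5]
gripper_width: 0.1
grasp_force: 4.5
```

Call:
{"op": "move_arm", "data": {"increments": [0,0,0.1,0,-1,0,0,0,0,-1,0,0,0,0,-1]}}

```text
clock: 19.15
ee_pos: [524.8, 109.0, 142.6]
orientation: [-2.211, -2.231, 0.001]
contact_force: [-7.4, -0.6, 16.3]
gripper_width: -0.0
grasp_force: 8.1
```

Call:
{"op": "move_arm", "data": {"increments": [0,0,0,0,-1,0,0,0,0,-1,0,0,0,0,-1,0,0,0,0,-1,0,0,0,0,-1]}}

```text
clock: 19.65
ee_pos: [524.8, 109.0, 142.6]
orientation: [-2.211, -2.231, 0.001]
contact_force: [-6.1, -1.3, 16.1]
gripper_width: 0.4
grasp_force: 8.1
```

```bash
python3 - <<'E'
from h import *
np.set_printoptions(precision=2,suppress=True)
f=grab("wrist","pics/w8.png");s=readout.read_state();print(s["ee_pos"],s["contact_force"])
for n,p in dict(fl=(583.5,190,70),nl=(464.5,189,70)).items():
    q=proj(f,p);print(n,q)
    if 10<q[0]<630 and 10<q[1]<470:
        t=sub(f,[q],7)[0];print(t,ray(f,*t,70))
fs=grab("scene","pics/s8.png")
for p in((412.8,-109.1,18),(502.3,386.7,40)):print(proj(fs,p))
print(np.abs(fs["pixels"].astype(int)-cv2.imread("pics/scene0.png")).mean(2)[195:222,398:432].mean(),np.abs(fs["pixels"].astype(int)-cv2.imread("pics/scene0.png")).mean(2)[335:382,258:300].mean())
E
```

```text
[524.74 109.06 142.58] [-6.81 -0.24 16.01]
fl [503.17 108.54]
[504.03 109.53] [583.82 189.7   70.  ]
nl [134.89 107.85]
[136.91 108.5 ] [465.12 188.81  70.  ]
[414.   207.01]
[278.02 357.99]
1.5748002904865648 1.4056062141168524
```

Stable: the cover is seated, registered and pressed with about 16 N; the bystanders are unmoved. Handing in.

```bash
python3 -c "
from workcell import manip
print(manip.job_done())"
```

```text
the job is handed in; nothing more can be done
None
```

I handed in the job with the cover tight and square against both rails, the fastener's slot lined up with the index marks, and the cover still held flat on the frame with about 16 N; the tape roll and beaker had not moved, and no verdict came back.

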